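Close the open spice pot with its press-and-twist lid

TASK

Take the steel lid from the white plate and shut the one open spice pot in the wooden caddy with it: set it on the pot so that its lugs drop through the slots, press it down against its springy seal and twist it clockwise until it catches, then let go of it. Do not force it, the ceramic chips, and leave the teaspoon, the heat diffuser and the plate where they are.

Things in the scene. Friction and masses are not known exactly. Their poses are not given: they have to be found in the camera images.
- lid: The loose steel twist lid, right way up on the plate, 46 mm tall, 60 to 130 g. Origin: centre of the plug's underside, z up. Plug 26 mm across at its foot, tapering out to 34 mm at 4 mm height, then straight up to the flange, 64 mm across, 18 to 22 mm above the origin. Grip bar on top, 22 to 46 mm above the origin, 46 mm long along x, 14 mm wide along y. Half a turn makes no difference.
- lug (a point): Tip of one of the lid's two lugs, 23 mm from the lid's axis along its +x, 8 mm above the lid's origin; axes as the lid's. The other is opposite, at -x; so the lugs lie below the bar's two ends. Each is 8 mm wide, 4 mm thick (6 to 10 mm above the lid's origin) and stands 6 mm out of the plug.
- pot: The open white ceramic pot, 74 mm square, one of three alike in a row, 104 mm apart, in the pockets of a wooden caddy; which one is open changes. Origin: centre of its underside, 8 mm above the granite; z up, x and y square to its sides. It does not move or turn. The other two carry their lids, tops 91 mm above their undersides, and are fixed too.
- mouth (a point): Point on the open pot's axis, 58 mm above its underside, level with the top of the steel collar's inner ledge; axes as the pot's. The ledge leaves a 36 mm round hole and two opposite slots 12 mm wide for the lugs. The collar sits at no exact angle: the slots' line is within 0.35 rad either way of the pot's x axis. With the lugs lying on the ledge the lid's origin is 6 mm below this point.
- seal_top (a point): Point on the open pot's axis, level with the top of the sprung dark seal ring (64 mm across) as it stands free, 7 mm above the mouth point. When the lugs find the slots the lid drops 5 mm, till its flange meets this seal, lid origin 11 mm below the mouth point. The seal yields from 2 N, 1.2 N more per mm; 8 N presses it 5 mm. Over 40 N between lid and pot (press, twist and pull together) chips it.
- lip (a point): Point on the open pot's axis at the underside of the ledge's lip, 6 mm below the mouth point. Lugs pass under it when the lid's origin is 16 mm or more below the mouth point; metal stops it at 18 mm. Pressed so, the lid turns clockwise (seen from above) only, dragging with about 0.1 N m: 0.80 rad from the slots it is free to catch, at 0.95 rad a hard stop ends the turn.
- catch (a point): Point on the open pot's axis at the underside of the catch, 3.5 mm below the mouth point: at the end of the turn the ledge is thinner, and when let up there the seal lifts the lugs 2.5 mm into it. Lid origin then 13.5 mm below the mouth point; it can no longer be lifted or turned back.
- plate: White melamine plate, loose, 180 mm across, 16 mm high; origin: centre of its underside; its flat floor, on which the lid stands, is 5 mm above that.
- teaspoon: Steel teaspoon lying on the granite, 140 mm long, near the robot's side of the caddy; origin near its middle, underside. To be left alone.
- diffuser: Aluminium heat diffuser, a dotted disc 160 mm across and 5 mm thick with a flat 75 mm tail, lying on the granite; origin: centre of the disc's underside. To be left alone.

How it is judged:
By the outcome, as a careful person would: the job done as asked, in the order asked, and still so for the second after the job is handed in, with the robot touching nothing.
It also fails if it takes over 72 s, if anything falls off the work surface, if the arm or the gripper's body presses on something with over 40 N, if the wrist force passes 120 N, or if a joint passes its speed limit or range.

ROBOT

A 6-joint arm with a two-finger parallel gripper is mounted at the origin on the work surface. World frame = base frame: x ahead of the robot, y to its left, z up, the work surface at z = 0. Lengths are in mm, angles in rad, forces in N, time in s.
With the tool pointing down it reaches from about 300 to 950 mm from the base axis. Payload 3.1 kg.
Tool frame: the origin (TCP) lies at the very end of the fingers, on their centre line; the grasp point (between the pads) lies 19 mm behind it; y points along the fingers, x is the direction in which the jaws open and shut, and the axes are right-handed (so a half turn about y gives the same grasp; the last joint's range is limited). The gripper opens to 85 mm and grips with 20 to 120 N. Pads are 22 mm wide; open, the fingers measure 114 mm over their backs; the gripper's body (76 mm by 85 mm) begins 54 mm behind the grasp point. The pads swing forward as they close: fully open they stand 13 mm farther back than shut.
Start: joints at [1.158, 0.308, 1.634, -0, 1.2, -0.07], TCP at [210.104, 588.633, 231.272] pointing down, gripper open.
Joint ranges: [-3.06, 3.06], [-0.79, 1.96], [0.05, 2.63], [-1.19, 4.34], [0.05, 2.64], [-2.94, 2.94]. Speed limits (rad/s): [2.79, 2.79, 3.14, 3.14, 3.14, 3.14].

INTERFACE

Orientations are given as [roll, pitch, yaw] about the fixed x, y, z axes, in that order (R = Rz(yaw) Ry(pitch) Rx(roll)).
In Python, from plant import r gives the robot as it stands.
- The arm moves only by the shell command python3 -m pendant 'ROWS' [OPENING] [FORCE]. ROWS is a JSON object of lists of equal length, an entry for each row: "translation": the shift along the tool's x, y, z in mm, a list of three; "turn": the turn about the tool's y in rad. A call has 1 to 20 rows; each row is the pose to reach, as a shift and turn from the pose commanded when the call began, along the tool's axes at that moment; what a row does not reach only later rows make up. A row lasts 1/10 s, in which the tool goes at most 50 mm and 8.59 degrees, less where a joint would pass 70% of its speed; a pose out of reach is approached as far as the arm can. A call with a gripper value outside its range is refused whole. OPENING is the opening, from 0 (shut) to 1 (fully open), set as the call begins (- or left out, the last holds). The fingers move at their own pace and stop on an object; FORCE is the grip in N (left out, the last holds). Time passes only in rows, so rows that repeat a pose let the fingers close. It gives the time, the measured TCP pose, the force and the opening at its end, in the units of the state.
- r.get_state(): the state, without advancing time (a new reading comes with each control period).
- r.snapshot(name): name is "scene" or "top" or "wrist"; returns the picture (480x640x3 uint8, red, green, blue); there is no depth.
- r.camera_info(name): a dict with "intrinsics" (3x3 intrinsics, pixels), "dist_coeffs" ([k1, k2, p1, p2, k3] as OpenCV has them; the pictures are not rectified), "R" (3x3) and "t" (3): a world point X has camera coordinates R X + t. Camera axes: x right, y down, z forward; pixel columns grow to the right and rows downward; lengths in mm; the calibration is good to about 2 mm. A picture is of the moment at which its call begins: read the wrist's pose just before it. camera_info takes no time and is no camera call; for the wrist camera it gives the pose at the moment of the call.
- r.close_job(): hands the job in, once; it reports no verdict.
Trained networks look in the newest picture that a camera, given by its name, has taken for a name from the list of things; names that differ only in an ending like _2 or _b are one class to them, and where a whole thing is asked for, a point or a joint stands for the part that bears it (a point fixed in the world has none). Each returns a list of dicts, best first, with "conf" (0 to 1); they miss things now and then, are a little off and sometimes report something else, mostly with a low value. They report only what shows in the picture. A call takes as long as a camera call.
- r.search_frame(thing, camera): "point" ([column, row] in pixels, amid what is visible of it).
- r.masks_of(thing, camera): "region" (480x640 bool, what is visible of it) and "point" ([column, row] in pixels, amid what is visible of it).
- r.tip_of(thing, camera): "point" ([column, row] in pixels: a listed point, or the origin of a listed thing).
The state is a dict: "time_s": time; "joints": joint angles; "joint_velocities": joint speeds; "effort": joint torques, N m; "eef_pos": TCP position; "tcp_rot": TCP orientation; "contact_force": force on the tool from outside, world axes, zero at the start; "ft_torque": the same for the moment, N m; "gripper_width": finger opening in mm.
Only numpy, scipy, OpenCV 4.12 (cv2) and the standard library are available. Lean on these libraries where they do the work, as an engineer would, in place of code of your own. Each camera call takes 0.05 s, during which the arm holds its last target.

## Working session

There is one attempt and no reset: what is moved stays moved. The work goes in short steps, Python scripts to look and compute and a shell command to move; the robot and the scene stay as the last step left them, time stands still between calls to the robot, and variables do not carry over. Pictures are saved under pics/ and viewed, and the job is handed in when it is done.

```bash
ls; mkdir -p pics; python3 - <<'E'
from plant import r
import cv2,numpy as np
s=r.get_state()
for k in s: print(k,np.round(s[k],3))
for n in ["scene","top","wrist"]:
    im=r.snapshot(n); cv2.imwrite(f"pics/a_{n}.png",im[:,:,::-1])
    c=r.camera_info(n); print(n,{k:np.round(v,4).tolist() for k,v in c.items()})
    for t in ["lid","lug","pot","mouth","plate","teaspoon","diffuser"]:
        d=r.tip_of(t,n); print(t,[(np.round(x['point']).tolist(),round(x['conf'],2)) for x in d[:3]])
E
```

```text
pics
time_s 0.0
joints [ 1.158  0.309  1.635 -0.     1.2   -0.07 ]
joint_velocities [-0.001  0.     0.001  0.001 -0.001  0.001]
effort [-1.0000e-03 -4.1526e+01 -2.7666e+01  0.0000e+00  1.0000e-02  0.0000e+00]
eef_pos [209.781 587.844 230.029]
tcp_rot [-1.571  0.002  1.228]
contact_force [ 0.436  0.849 -0.612]
ft_torque [ 0.017 -0.     0.015]
gripper_width 85.351
scene {'intrinsics': [[505.3155, 0.0, 327.289], [0.0, 505.3155, 237.0738], [0.0, 0.0, 1.0]], 'dist_coeffs': [-0.0774, 0.0, 0.0, 0.0, 0.0], 'R': [[0.8592, 0.5117, 0.0012], [0.3803, -0.6371, -0.6704], [-0.3423, 0.5764, -0.742]], 't': [-439.5291, -201.9793, 1188.4581]}
lid [([247.0, 299.0], 0.58), ([396.0, 178.0], 0.5)]
lug [([258.0, 292.0], 0.97)]
pot []
mouth []
plate [([244.0, 298.0], 0.55)]
teaspoon [([305.0, 178.0], 0.55), ([244.0, 301.0], 0.46)]
diffuser [([346.0, 417.0], 0.77)]
top {'intrinsics': [[557.2761, 0.0, 307.9521], [0.0, 557.2761, 237.4905], [0.0, 0.0, 1.0]], 'dist_coeffs': [-0.0177, 0.0, 0.0, 0.0, 0.0], 'R': [[-0.0007, -1.0, 0.0063], [-0.9932, -0.0, -0.1162], [0.1162, -0.0063, -0.9932]], 't': [-49.0036, 546.1681, 1152.3754]}
lid [([383.0, 273.0], 0.7), ([378.0, 269.0], 0.51)]
lug [([209.0, 214.0], 0.68), ([377.0, 270.0], 0.66)]
pot [([214.0, 226.0], 0.67)]
mouth [([205.0, 219.0], 0.84)]
plate [([382.0, 279.0], 0.6)]
teaspoon [([230.0, 314.0], 0.88), ([204.0, 220.0], 0.7)]
diffuser [([428.0, 159.0], 0.91), ([208.0, 216.0], 0.18)]
wrist {'intrinsics': [[342.3417, 0.0, 309.5407], [0.0, 342.3417, 242.2754], [0.0, 0.0, 1.0]], 'dist_coeffs': [-0.0493, 0.0, 0.0, 0.0, 0.0], 'R': [[0.336, 0.9419, -0.001], [0.8996, -0.3207, 0.2964], [0.2788, -0.1005, -0.9551]], 't': [-624.7398, -38.5403, 381.8407]}
lid []
lug []
pot []
mouth []
plate []
teaspoon []
diffuser []
```

View pics/a_scene.png

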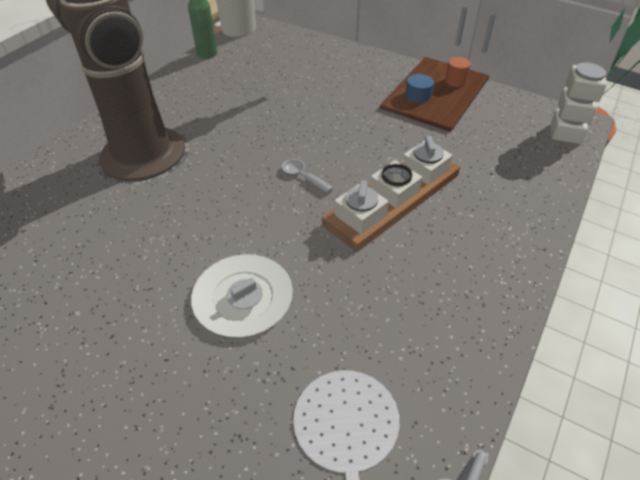

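View pics/a_top.png

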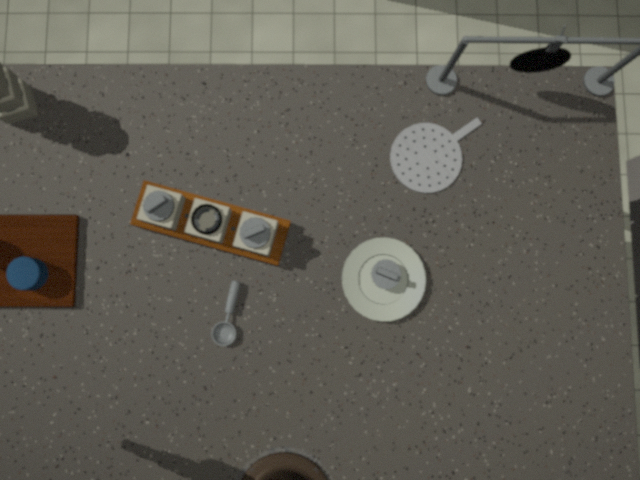

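View pics/a_wrist.png

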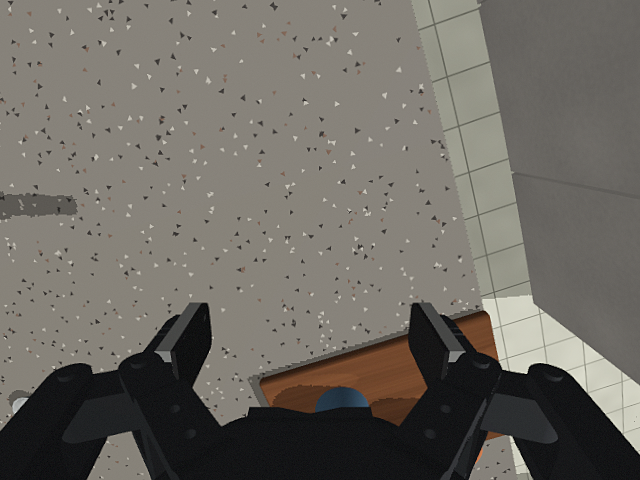

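```bash
cat > h.py <<'E'
import numpy as np,cv2
from plant import r
def K(c): return np.array(c['intrinsics'],float),np.array(c['dist_coeffs'],float)
def proj(c,X):
    k,d=K(c); R=np.array(c['R'],float); t=np.array(c['t'],float)
    return cv2.projectPoints(np.atleast_2d(np.array(X,float)),cv2.Rodrigues(R)[0],t,k,d)[0].reshape(-1,2)
def plane(c,px,z):
    k,d=K(c); R=np.array(c['R'],float); t=np.array(c['t'],float)
    u=cv2.undistortPoints(np.array(px,float).reshape(-1,1,2),k,d).reshape(-1,2)
    D=np.c_[u,np.ones(len(u))]@R; C=-R.T@t
    return C+D*((z-C[2])/D[:,2])[:,None]
def tool(s=None):
    s=s or r.get_state(); y=s['tcp_rot'][2]
    return np.array(s['eef_pos']),y
def delta(target,yaw=None):
    from scipy.spatial.transform import Rotation as Ro
    s=r.get_state(); Rm=Ro.from_euler('xyz',s['tcp_rot']).as_matrix()
    return Rm.T@(np.array(target)-np.array(s['eef_pos']))
E
python3 - <<'E'
from h import *
from scipy.spatial.transform import Rotation as Ro
c=r.camera_info('wrist'); R=np.array(c['R']);C=-R.T@np.array(c['t'])
s=r.get_state(); T=Ro.from_euler('xyz',s['tcp_rot']).as_matrix()
print('cam in tool',T.T@(C-np.array(s['eef_pos'])), 'fwd',T.T@R[2],'right',T.T@R[0])
t=r.camera_info('top')
print('bar ends z51',plane(t,[[376,271],[397,279]],51))
print('pot',plane(t,[[207,219]],73), 'others',plane(t,[[160,206],[256,232]],75))
print('plate',plane(t,[[384,279]],12))
sc=r.camera_info('scene')
print('scene pot',plane(sc,[[397,174]],73),'lid',plane(sc,[[243,289]],51))
im=cv2.imread('pics/a_top.png')
a=cv2.resize(im[180:260,120:300],None,fx=4.4,fy=4.4,interpolation=cv2.INTER_CUBIC)
b=cv2.resize(im[230:330,330:440],None,fx=5,fy=5,interpolation=cv2.INTER_CUBIC)
cv2.imwrite('pics/b1.png',a);cv2.imwrite('pics/b2.png',b)
E
```

```text
cam in tool [ 9.12370350e-02 -1.44172537e+02  7.64735297e+01] fwd [-9.32739099e-04  9.55061979e-01 -2.96404700e-01] right [9.99999458e-01 1.02822465e-03 1.66258071e-04]
bar ends z51 [[ 473.80454561 -190.4646903    51.        ]
 [ 457.16881843 -233.88076919   51.        ]]
pot [[579.66199004 158.82041475  73.        ]] others [[606.43798675 255.89907187  75.        ]
 [552.44379278  57.5348632   75.        ]]
plate [[ 458.83155262 -212.41284106   12.        ]]
scene pot [[583.6074849 155.7911296  73.       ]] lid [[ 477.92765225 -224.13496146   51.        ]]
```

View pics/b1.png

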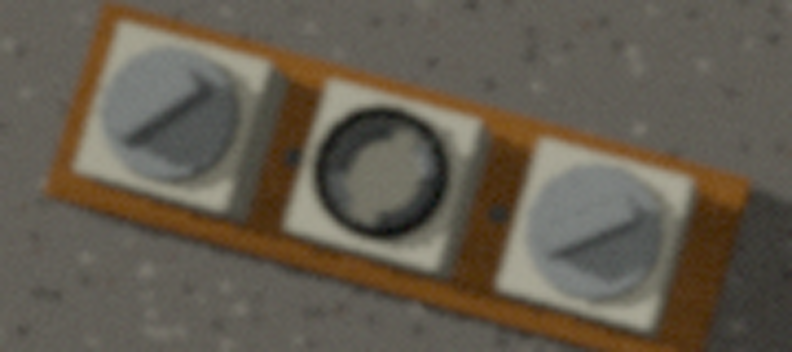

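View pics/b2.png

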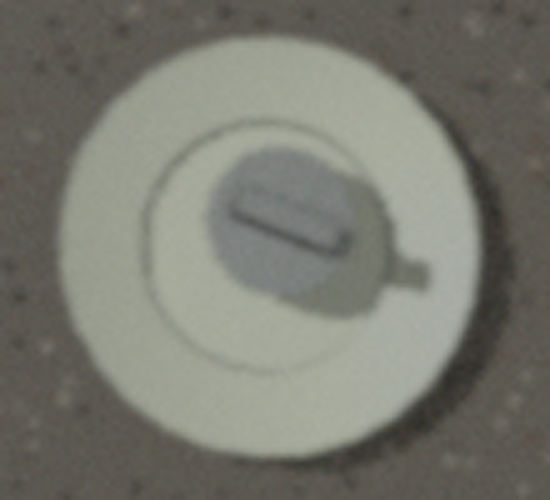

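```bash
python3 -m pendant '{"translation":[[-280,60,-568],[-280,60,-568],[-280,60,-568],[-280,60,-568],[-280,60,-568],[-280,60,-568],[-280,60,-568],[-280,60,-568],[-280,60,-568],[-280,60,-568],[-280,60,-568],[-280,60,-568],[-280,60,-568],[-280,60,-568],[-280,60,-568],[-280,60,-568],[-280,60,-568]],"turn":[0,0,0,0,0,0,0,0,0,0,0,0,0,0,0,0,0]}'
python3 - <<'E'
from h import *
s=r.get_state(); print(s['time_s'],s['eef_pos'],s['tcp_rot'],s['contact_force'])
c=r.camera_info('wrist'); im=r.snapshot('wrist'); cv2.imwrite('pics/c.png',im[:,:,::-1]); np.save('c_cam.npy',c,allow_pickle=True)
for t in ["pot","mouth","seal_top","lug"]:
    d=r.tip_of(t,'wrist'); print(t,[(np.round(x['point']).tolist(),round(x['conf'],2)) for x in d[:3]])
E
```

```text
time_s: 2.9
eef_pos: [650.1, 135.3, 171.5]
tcp_rot: [-1.57, -0.0, 1.23]
contact_force: [0.1, -0.3, 0.6]
gripper_width: 85.4
2.9 [650.05921221 135.34897759 171.4527759 ] [-1.57041852e+00 -1.32059160e-04  1.22976286e+00] [ 0.08032928 -0.28123935  0.55453756]
pot [([311.0, 141.0], 0.93)]
mouth [([312.0, 143.0], 0.62)]
seal_top [([310.0, 140.0], 0.64), ([310.0, 141.0], 0.47)]
lug []
```

View pics/c.png

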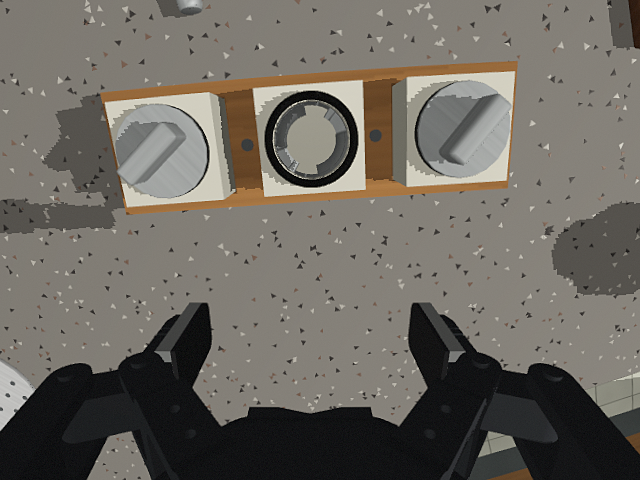

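```bash
python3 - <<'E'
from h import *
c=np.load('c_cam.npy',allow_pickle=True).item()
im=cv2.imread('pics/c.png')
# seal outer ring: dark fit
g=cv2.cvtColor(im,cv2.COLOR_BGR2GRAY)
m=np.zeros_like(g); m[85:195,258:365]=(g[85:195,258:365]<45)*255
cs,_=cv2.findContours(m,cv2.RETR_EXTERNAL,cv2.CHAIN_APPROX_NONE); k=max(cs,key=len)
k=cv2.convexHull(k)
P=plane(c,k.reshape(-1,2),73)[:,:2]
(x,y),rr=cv2.minEnclosingCircle(P.astype(np.float32)); 
e=cv2.fitEllipse(P.astype(np.float32)); print(x,y,rr,e)
# rectify at ledge plane z=66, 8px/mm, centred; world x up, y left
cx,cy=e[0]; N=600; s=8
jj,ii=np.meshgrid(np.arange(N),np.arange(N))
X=np.stack([cx+(N/2-ii)/s,cy+(N/2-jj)/s,np.full_like(ii,66.,float)],-1).reshape(-1,3)
px=proj(c,X).reshape(N,N,2).astype(np.float32)
o=cv2.remap(im,px[...,0],px[...,1],cv2.INTER_CUBIC)
cv2.line(o,(300,290),(300,310),(0,0,255),1);cv2.line(o,(290,300),(310,300),(0,0,255),1)
cv2.circle(o,(300,300),18*8,(0,255,0),1)
for a in (0,):
    cv2.circle(o,(300,300),24*8,(255,0,0),1)
cv2.imwrite('pics/d.png',o)
sc=plane(c,[[311,141]],73);print(sc)
# pot top square corners at z? 
print(plane(c,[[247,145],[376,136]],0))
E
```

```text
580.5636596679688 160.76022338867188 31.8633975982666 ((580.5484008789062, 160.78416442871094), (63.2652473449707, 63.43708038330078), 65.71011352539062)
[[580.98482791 160.75477778  73.        ]]
[[565.89007483 105.7906761    0.        ]
 [596.92140064 216.43495787   0.        ]]
```

View pics/d.png

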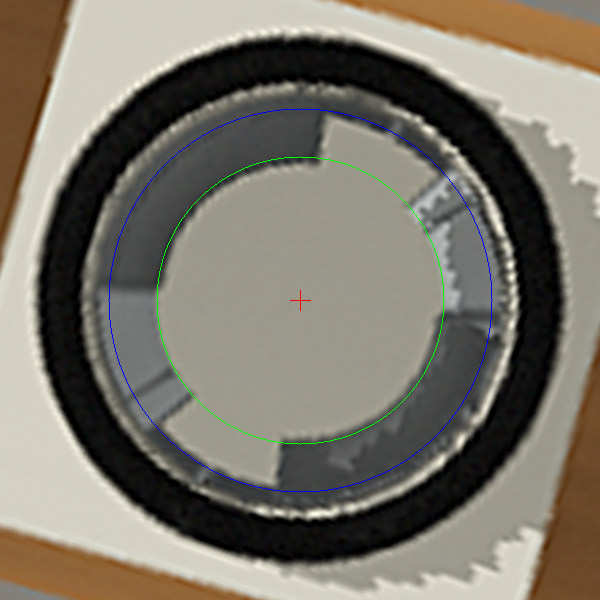

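```bash
python3 -m pendant '{"translation":[[-465,40,59],[-465,40,59],[-465,40,59],[-465,40,59],[-465,40,59],[-465,40,59],[-465,40,59],[-465,40,59],[-465,40,59],[-465,40,59],[-465,40,59],[-465,40,59],[-465,40,59],[-465,40,59]],"turn":[1.61,1.61,1.61,1.61,1.61,1.61,1.61,1.61,1.61,1.61,1.61,1.61,1.61,1.61]}'
python3 - <<'E'
from h import *
s=r.get_state(); print(s['time_s'],s['eef_pos'],s['tcp_rot'],s['contact_force'])
c=r.camera_info('wrist'); im=r.snapshot('wrist'); cv2.imwrite('pics/e.png',im[:,:,::-1]); np.save('e_cam.npy',c,allow_pickle=True)
for t in ["lid","lug","plate"]:
    d=r.tip_of(t,'wrist'); print(t,[(np.round(x['point']).tolist(),round(x['conf'],2)) for x in d[:3]])
E
```

```text
time_s: 4.55
eef_pos: [439.4, -283.5, 131.4]
tcp_rot: [-1.571, -0.0, -0.379]
contact_force: [-1.0, 0.0, 0.6]
gripper_width: 85.1
4.55 [ 439.44667643 -283.53266864  131.41068102] [-1.57081433e+00 -2.34007217e-04 -3.79258277e-01] [-1.02093808  0.02035027  0.64544338]
lid [([313.0, 136.0], 0.65), ([313.0, 104.0], 0.24)]
lug [([312.0, 103.0], 0.79)]
plate []
```

View pics/e.png

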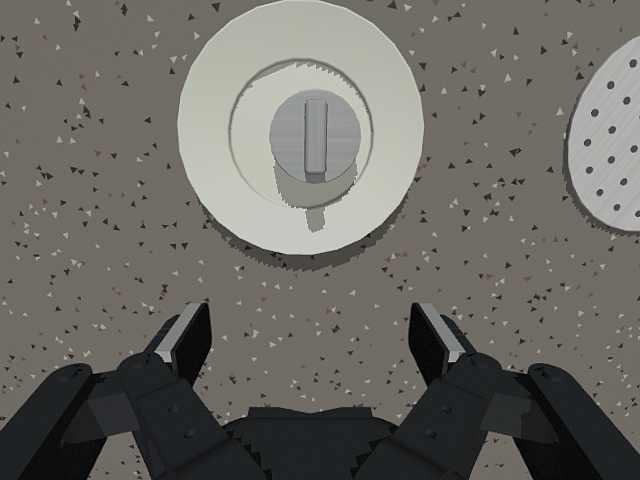

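```bash
python3 - <<'E'
from h import *
c=np.load('e_cam.npy',allow_pickle=True).item()
im=cv2.imread('pics/e.png')
cx,cy=467,-213
outs=[]
for z in (51.,27.):
    N=400; s=5; a=-0.379
    jj,ii=np.meshgrid(np.arange(N),np.arange(N))
    u=(jj-N/2)/s; v=(ii-N/2)/s   # u along tool x, v along -tool z
    X=np.stack([cx+u*np.cos(a)+v*np.sin(a),cy+u*np.sin(a)-v*np.cos(a),np.full(u.shape,z)],-1).reshape(-1,3)
    px=proj(c,X).reshape(N,N,2).astype(np.float32)
    o=cv2.remap(im,px[...,0],px[...,1],cv2.INTER_CUBIC)
    for k in range(0,N,50): cv2.line(o,(k,0),(k,6),(0,0,255),1);cv2.line(o,(0,k),(6,k),(0,0,255),1)
    cv2.line(o,(190,200),(210,200),(0,0,255),1);cv2.line(o,(200,190),(200,210),(0,0,255),1)
    outs.append(o)
cv2.imwrite('pics/f.png',np.hstack(outs))
E
```

```text
(no output)
```

View pics/f.png

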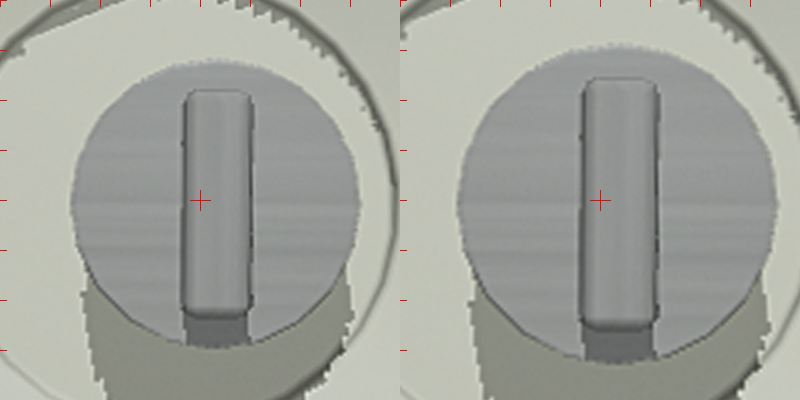

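```bash
python3 -m pendant '{"translation":[[3,20,40],[3,40,75],[3,70,75],[3,90,75],[3,101,75],[3,101,75],[3,101,75]],"turn":[0,0,0,0,0,0,0]}' 0.5
python3 - <<'E'
from h import *
s=r.get_state(); print(s['time_s'],s['eef_pos'],s['tcp_rot'],s['contact_force'],s['gripper_width'])
c=r.camera_info('wrist'); im=r.snapshot('wrist'); cv2.imwrite('pics/g.png',im[:,:,::-1])
E
```

```text
time_s: 5.45
eef_pos: [470.4, -216.0, 30.8]
tcp_rot: [-1.571, -0.001, -0.382]
contact_force: [-1.4, -0.5, 0.2]
gripper_width: 42.6
5.45 [ 470.35729108 -216.03389884   30.77194662] [-1.57092304e+00 -8.73067948e-04 -3.82050420e-01] [-1.44432946 -0.51269494  0.18339986] 42.60125007077871
```

View pics/g.png

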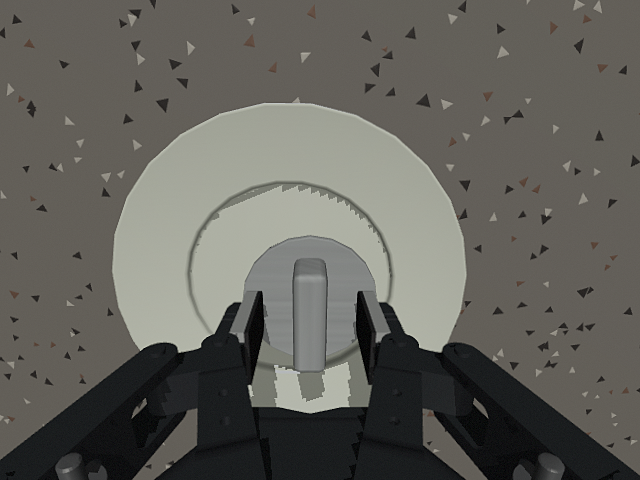

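```bash
python3 -m pendant '{"translation":[[0,0,0],[0,0,0],[0,0,0],[0,0,0],[0,0,0],[0,0,0]],"turn":[0,0,0,0,0,0]}' 0 70
python3 - <<'E'
from h import *
s=r.get_state(); print(s['time_s'],s['eef_pos'],s['tcp_rot'],s['contact_force'],s['ft_torque'],s['gripper_width'])
c=r.camera_info('wrist'); im=r.snapshot('wrist'); cv2.imwrite('pics/i.png',im[:,:,::-1])
E
```

```text
time_s: 6.1
eef_pos: [470.9, -216.4, 31.6]
tcp_rot: [-1.571, -0.002, -0.382]
contact_force: [-2.2, -0.3, 6.2]
gripper_width: 12.3
6.1 [ 470.85218795 -216.39798874   31.55026277] [-1.57133618 -0.00240472 -0.38192129] [-2.15707885 -0.25200279  6.21623119] [-0.07701403  0.09669431  0.00419533] 12.272072678167133
```

View pics/i.png

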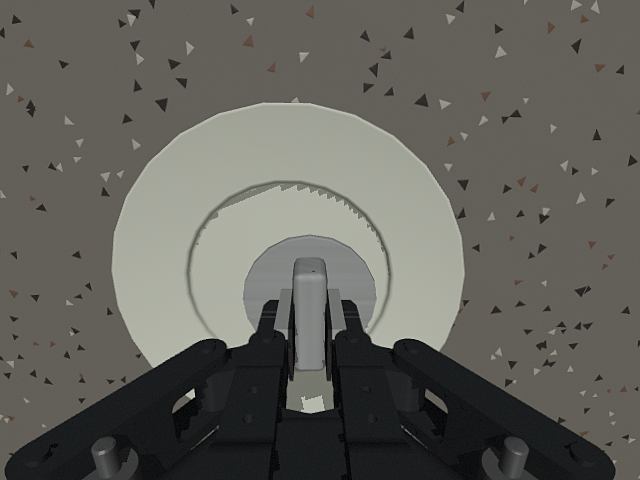

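```bash
python3 -m pendant '{"translation":[[0,-3,0],[0,-8,0],[0,-15,0],[0,-30,0],[0,-50,0],[0,-80,0],[0,-115,0],[0,-115,0],[0,-115,0]],"turn":[0,0,0,0,0,0,0,0,0]}'
python3 - <<'E'
from h import *
s=r.get_state(); print(s['time_s'],s['joints'],s['eef_pos'],s['tcp_rot'],s['contact_force'],s['ft_torque'],s['gripper_width'])
c=r.camera_info('wrist'); im=r.snapshot('wrist'); cv2.imwrite('pics/j.png',im[:,:,::-1])
np.save('j_cam.npy',c,allow_pickle=True)
np.save('j_s.npy',s,allow_pickle=True)
E
```

```text
time_s: 7.05
eef_pos: [470.3, -215.9, 146.3]
tcp_rot: [-1.571, -0.002, -0.382]
contact_force: [-1.0, 0.8, -1.6]
gripper_width: 12.1
7.05 [-5.14508909e-01  2.03465100e-01  1.95586622e+00  1.87734801e-05
  9.79968277e-01 -1.32491117e-01] [ 470.32877075 -215.89876157  146.33733714] [-1.57108377 -0.00227503 -0.3820279 ] [-1.01795496  0.80321118 -1.55103547] [-0.01979622  0.01518851 -0.00320363] 12.067592596343754
```

View pics/j.png

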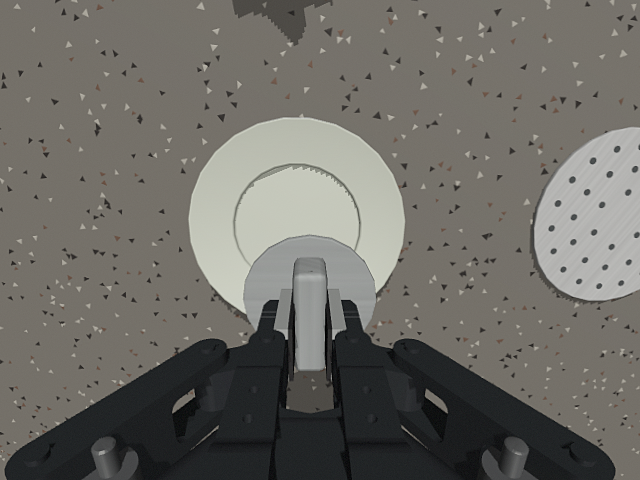

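```bash
python3 - <<'E'
from h import *
from scipy.optimize import least_squares
from scipy.spatial.transform import Rotation as Ro
c=np.load('j_cam.npy',allow_pickle=True).item(); s=np.load('j_s.npy',allow_pickle=True).item()
T=Ro.from_euler('xyz',s['tcp_rot']).as_matrix(); p=np.array(s['eef_pos'])
im=cv2.imread('pics/j.png'); g=cv2.GaussianBlur(cv2.cvtColor(im,cv2.COLOR_BGR2GRAY),(3,3),0).astype(float)
def pts(x0,z0,R,h):
    a=np.radians(np.r_[np.arange(0,181,4)])
    return np.c_[x0+R*np.cos(a),np.full(len(a),h),z0+R*np.sin(a)]
def samp(P): 
    uv=proj(c,P@T.T+p); return cv2.remap(g,uv[:,0].astype(np.float32).reshape(-1,1),uv[:,1].astype(np.float32).reshape(-1,1),cv2.INTER_LINEAR).ravel()
for h in (3.6,4.6,5.6):
    x0,z0=0,0
    for it in range(6):
        rs=np.arange(28,36,.25); S=np.array([samp(pts(x0,z0,R,h)) for R in rs])
        G=np.abs(np.diff(S,axis=0)); k=G.argmax(0); rad=rs[k]+.125; w=G.max(0)>6
        P=pts(x0,z0,1,h); a=np.radians(np.arange(0,181,4))
        X=np.c_[x0+rad*np.cos(a),z0+rad*np.sin(a)][w]
        q=least_squares(lambda q:np.hypot(X[:,0]-q[0],X[:,1]-q[1])-q[2],[x0,z0,32],loss='soft_l1',f_scale=.3).x
        x0,z0=q[:2]
    print(h,q,w.sum(),np.round(np.abs(np.hypot(X[:,0]-q[0],X[:,1]-q[1])-q[2]).mean(),2))
# bar top edge check
print(T.T@(plane(c,[[310,258],[310,370],[294,300],[326,300]],p[2]-4.6+24)-p).T)
# pot in camera c pose relative tool
E
```

```text
3.6 [-0.87240279  1.50648953 31.86279959] 46 0.23
4.6 [-0.93743219  0.99996662 32.02339974] 46 0.17
5.6 [-0.90584604  0.58166618 32.20754009] 46 0.17
[[ -0.67061537  -0.63981704  -7.11366236   5.79536243]
 [-19.41033219 -19.39536225 -19.41981546 -19.39044231]
 [ 30.45983714 -21.37583509  12.45688639  12.44041312]]
```

```bash
python3 -m pendant '{"translation":[[2,-12,20],[5,-24,55],[9,-24,90],[13,-24,130],[17,-24,170],[20,-24,210],[24,-24,250],[28,-24,290],[32,-24,330],[35,-24,360],[37,-24,376],[37,-24,381],[37,-24,381],[37,-24,381],[37,-24,381]],"turn":[-0.1,-0.22,-0.34,-0.46,-0.58,-0.7,-0.82,-0.94,-1.06,-1.18,-1.3,-1.4,-1.443,-1.443,-1.443]}'
python3 - <<'E'
from h import *
for i in range(5):
    s=r.get_state(); c=r.camera_info('wrist'); im=r.snapshot('wrist')
    C=-np.array(c['R']).T@np.array(c['t'])
    print(s['time_s'],np.round(s['eef_pos'],2),np.round(s['tcp_rot'],4),np.round(s['contact_force'],2),np.round(C-s['eef_pos'],2))
cv2.imwrite('pics/k.png',im[:,:,::-1]); np.save('k_cam.npy',c,allow_pickle=True); np.save('k_s.npy',s,allow_pickle=True)
E
```

```text
time_s: 8.6
eef_pos: [644.8, 123.9, 167.2]
tcp_rot: [-1.568, 0.002, 1.06]
contact_force: [0.5, -0.3, -1.4]
gripper_width: 12.7
8.6 [644.85 123.9  167.16] [-1.5678  0.0023  1.06  ] [ 0.48 -0.33 -1.42] [-66.18  37.4  144.4 ]
8.65 [645.15 123.81 167.66] [-1.5685  0.0017  1.06  ] [ 0.38 -0.46 -1.01] [-66.31  37.38 144.36]
8.7 [645.47 123.75 168.14] [-1.5692e+00  1.2000e-03  1.0600e+00] [ 0.21  0.25 -1.05] [-66.45  37.39 144.3 ]
8.75 [645.71 123.76 168.54] [-1.5698e+00  8.0000e-04  1.0601e+00] [-0.41 -0.67 -1.37] [-66.55  37.35 144.25]
8.8 [645.9  123.77 168.87] [-1.5702e+00  4.0000e-04  1.0601e+00] [ 0.49  0.76 -0.72] [-66.63  37.35 144.21]
```

View pics/k.png

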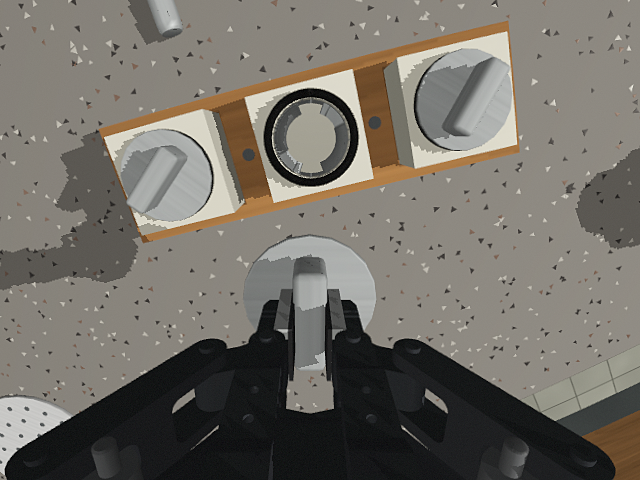

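```bash
python3 -m pendant '{"translation":[[0,0,0],[0,0,0],[0,0,0],[0,0,0],[0,0,0],[0,0,0],[0,0,0],[0,0,0],[0,0,0],[0,0,0]],"turn":[0,0,0,0,0,0,0,0,0,0]}'
cat > pot.py <<'E'
from h import *
from scipy.spatial.transform import Rotation as Ro
def potfit(im,c,s,box):
    y0,y1,x0,x1=box
    g=cv2.cvtColor(im,cv2.COLOR_BGR2GRAY); m=np.zeros_like(g); m[y0:y1,x0:x1]=(g[y0:y1,x0:x1]<45)*255
    cs,_=cv2.findContours(m,cv2.RETR_EXTERNAL,cv2.CHAIN_APPROX_NONE); k=cv2.convexHull(max(cs,key=len))
    P=plane(c,k.reshape(-1,2),73)[:,:2]; e=cv2.fitEllipse(P.astype(np.float32))
    T=Ro.from_euler('xyz',s['tcp_rot']).as_matrix()
    return e,T.T@(np.array([*e[0],73])-np.array(s['eef_pos']))
E
python3 - <<'E'
from pot import *
for i in range(3):
    s=r.get_state(); c=r.camera_info('wrist'); im=r.snapshot('wrist')[:,:,::-1].copy()
    print(s['time_s'],np.round(s['eef_pos'],2),np.round(s['tcp_rot'],4),np.round(s['contact_force'],2),np.round(s['ft_torque'],3))
    print(potfit(im,c,s,(80,195,255,368)))
cv2.imwrite('pics/l.png',im); np.save('l_cam.npy',c,allow_pickle=True); np.save('l_s.npy',s,allow_pickle=True)
e,_=potfit(im,c,s,(80,195,255,368)); cx,cy=e[0]
N=600; q=8; a=s['tcp_rot'][2]
jj,ii=np.meshgrid(np.arange(N),np.arange(N)); u=(jj-N/2)/q; v=(ii-N/2)/q
X=np.stack([cx+u*np.cos(a)+v*np.sin(a),cy+u*np.sin(a)-v*np.cos(a),np.full(u.shape,66.)],-1).reshape(-1,3)
px=proj(c,X).reshape(N,N,2).astype(np.float32); o=cv2.remap(im,px[...,0],px[...,1],cv2.INTER_CUBIC)
cv2.circle(o,(300,300),144,(0,255,0),1)
for x in (252,348): cv2.line(o,(x,60),(x,540),(0,0,255),1)
cv2.imwrite('pics/m.png',o)
E
```

```text
time_s: 9.85
eef_pos: [646.2, 124.1, 169.3]
tcp_rot: [-1.571, 0.0, 1.061]
contact_force: [-0.3, 0.1, -1.6]
gripper_width: 12.2
9.85 [646.2  124.11 169.28] [-1.5708  0.      1.061 ] [-0.33  0.08 -1.65] [ 0.007 -0.033 -0.036]
(((580.51025390625, 160.81114196777344), (63.22569274902344, 63.398197174072266), 74.61063385009766), array([-2.05609110e-02,  9.62819923e+01,  7.52439397e+01]))
9.9 [646.18 124.12 169.26] [-1.5708  0.      1.061 ] [ 0.82  0.38 -0.51] [-0.026  0.022 -0.044]
(((580.506103515625, 160.81915283203125), (63.217018127441406, 63.405853271484375), 75.42589569091797), array([-1.45800384e-02,  9.62659728e+01,  7.52305564e+01]))
9.95 [646.18 124.1  169.26] [-1.5708  0.      1.061 ] [-0.33 -1.1  -0.55] [-0.006 -0.038  0.03 ]
(((580.5087280273438, 160.80569458007812), (63.247039794921875, 63.39750289916992), 71.5501708984375), array([-8.60239565e-03,  9.62634205e+01,  7.52340567e+01]))
```

View pics/m.png

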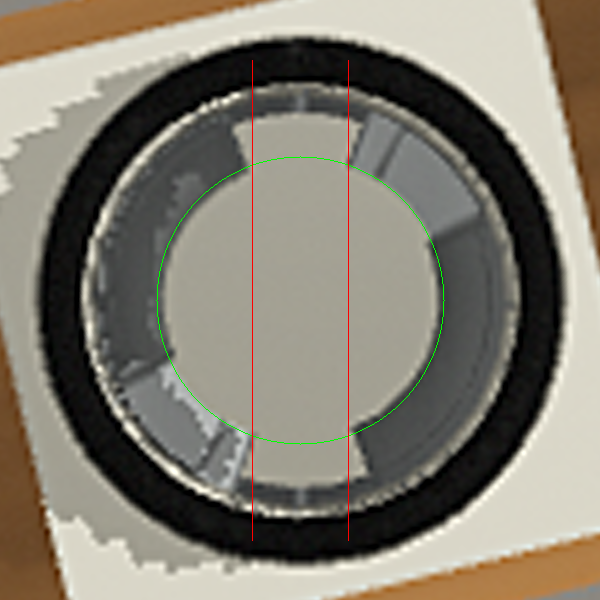

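```bash
python3 -m pendant '{"translation":[[0.2,0,15],[0.6,0,40],[0.9,0,65],[0.9,0,74.2],[0.9,15,74.2],[0.9,35,74.2],[0.9,55,74.2],[0.9,67,74.2],[0.9,67,74.2],[0.9,67,74.2],[0.9,67,74.2],[0.9,67,74.2],[0.9,67,74.2],[0.9,67,74.2]],"turn":[0,0,0,0,0,0,0,0,0,0,0,0,0,0]}'
python3 - <<'E'
from pot import *
for i in range(2):
    s=r.get_state(); c=r.camera_info('wrist'); im=r.snapshot('wrist')[:,:,::-1].copy()
    print(s['time_s'],np.round(s['eef_pos'],2),np.round(s['tcp_rot'],4),np.round(s['contact_force'],2),np.round(s['ft_torque'],3))
cv2.imwrite('pics/n.png',im)
E
```

```text
time_s: 11.4
eef_pos: [582.3, 161.2, 102.9]
tcp_rot: [-1.572, -0.001, 1.061]
contact_force: [-0.4, 0.3, -0.2]
gripper_width: 12.5
11.4 [582.26 161.19 102.94] [-1.5717e+00 -7.0000e-04  1.0611e+00] [-0.39  0.34 -0.2 ] [-0.025  0.049 -0.037]
11.45 [582.11 161.19 102.75] [-1.5715e+00 -5.0000e-04  1.0611e+00] [-0.34  0.44 -0.92] [ 0.028  0.027 -0.065]
```

View pics/n.png

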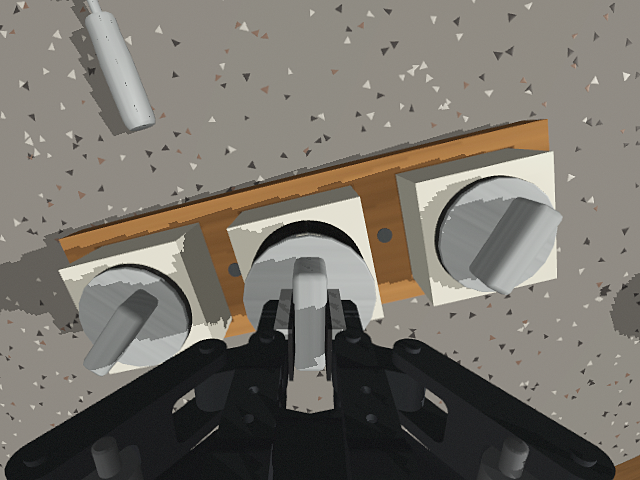

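```bash
python3 -m pendant '{"translation":[[0,3,0],[0,6,0],[0,9,0],[0,11,0],[0,12,0],[0,13,0],[0,14,0],[0,15,0],[0,16,0],[0,17,0],[0,18,0],[0,18,0],[0,18,0],[0,18,0],[0,18,0]],"turn":[0,0,0,0,0,0,0,0,0,0,0,0,0,0,0]}'
python3 -c "
from h import *
s=r.get_state();print(np.round(s['eef_pos'],2),np.round(s['tcp_rot'],4),np.round(s['contact_force'],2),np.round(s['ft_torque'],3))"
```

```text
time_s: 13.0
eef_pos: [581.9, 161.1, 84.4]
tcp_rot: [-1.571, -0.0, 1.061]
contact_force: [-0.9, 0.1, -1.3]
gripper_width: 12.3
[581.92 161.1   84.35] [-1.5709e+00 -1.0000e-04  1.0610e+00] [-0.86  0.1  -1.33] [ 0.03  -0.    -0.025]
```

```bash
python3 -m pendant '{"translation":[[0,1.5,0],[0,3,0],[0,4.5,0],[0,6,0],[0,7,0],[0,8,0],[0,9,0],[0,9,0],[0,9,0],[0,9,0],[0,9,0],[0,9,0]],"turn":[0,0,0,0,0,0,0,0,0,0,0,0]}'
python3 -c "
from h import *
s=r.get_state();print(np.round(s['eef_pos'],2),np.round(s['tcp_rot'],4),np.round(s['contact_force'],2),np.round(s['ft_torque'],3))"
```

```text
time_s: 14.2
eef_pos: [582.0, 161.1, 76.3]
tcp_rot: [-1.571, -0.0, 1.061]
contact_force: [-3.4, 0.1, 7.2]
gripper_width: 12.7
[582.04 161.13  76.34] [-1.5709e+00 -1.0000e-04  1.0610e+00] [-3.36  0.14  7.24] [-0.06   0.455 -0.009]
```

```bash
python3 -m pendant '{"translation":[[0,0.5,0],[0,0.9,0],[0,0.9,0],[0,0.9,0],[0,0.9,0],[0,0.9,0]],"turn":[0,0,0,0,0,0]}'
python3 -m pendant '{"translation":[[0,0,0],[0,0,0],[0,0,0],[0,0,0],[0,0,0]],"turn":[0.04,0.08,0.12,0.16,0.2]}'
python3 -c "
from h import *
s=r.get_state();print(np.round(s['eef_pos'],2),np.round(s['tcp_rot'],4),np.round(s['contact_force'],2),np.round(s['ft_torque'],3))"
```

```text
time_s: 14.8
eef_pos: [582.0, 161.1, 75.6]
tcp_rot: [-1.571, -0.0, 1.061]
contact_force: [-3.2, -0.2, 8.3]
gripper_width: 12.5
time_s: 15.3
eef_pos: [582.8, 161.1, 75.8]
tcp_rot: [-1.572, -0.001, 0.86]
contact_force: [-1.9, -1.1, 8.2]
gripper_width: 12.5
[582.78 161.06  75.84] [-1.5723e+00 -9.0000e-04  8.6030e-01] [-1.92 -1.12  8.15] [-0.184  0.345  0.172]
```

```bash
python3 -m pendant '{"translation":[[0,0,0],[0,0,0],[0,0,0],[0,0,0],[0,0,0],[0,0,0],[0,0,0],[0,0,0]],"turn":[0.04,0.08,0.12,0.16,0.2,0.24,0.28,0.32]}'
python3 -c "
from h import *
s=r.get_state();print(np.round(s['eef_pos'],2),np.round(s['tcp_rot'],4),np.round(s['contact_force'],2),np.round(s['ft_torque'],3))"
python3 -m pendant '{"translation":[[0,0,0],[0,0,0],[0,0,0],[0,0,0],[0,0,0],[0,0,0],[0,0,0],[0,0,0],[0,0,0],[0,0,0],[0,0,0]],"turn":[0.04,0.08,0.12,0.16,0.2,0.24,0.28,0.32,0.35,0.35,0.35]}'
python3 -c "
from h import *
s=r.get_state();print(np.round(s['eef_pos'],2),np.round(s['tcp_rot'],4),np.round(s['contact_force'],2),np.round(s['ft_torque'],3))
im=r.snapshot('wrist');cv2.imwrite('pics/o.png',im[:,:,::-1])"
```

```text
time_s: 16.1
eef_pos: [582.5, 160.8, 75.8]
tcp_rot: [-1.572, -0.001, 0.54]
contact_force: [-2.7, -1.7, 8.3]
gripper_width: 12.1
[582.55 160.81  75.81] [-1.572e+00 -6.000e-04  5.404e-01] [-2.74 -1.74  8.33] [-0.227  0.436  0.172]
time_s: 17.2
eef_pos: [582.2, 160.6, 75.7]
tcp_rot: [-1.572, -0.0, 0.192]
contact_force: [-3.0, -2.1, 6.5]
gripper_width: 12.4
[582.22 160.62  75.68] [-1.5718e+00 -2.0000e-04  1.9150e-01] [-2.98 -2.09  6.46] [-0.393  0.416  0.042]
```

View pics/o.png

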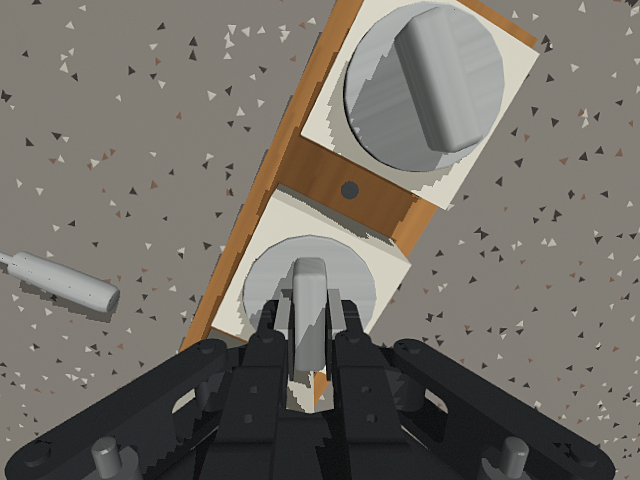

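```bash
python3 -m pendant '{"translation":[[0,-0.5,0],[0,-1,0],[0,-1.5,0],[0,-2,0],[0,-2.5,0],[0,-3,0],[0,-3.5,0],[0,-4,0],[0,-4.5,0],[0,-4.5,0],[0,-4.5,0],[0,-4.5,0],[0,-4.5,0]],"turn":[0,0,0,0,0,0,0,0,0,0,0,0,0]}'
python3 -c "
from h import *
s=r.get_state();print(np.round(s['eef_pos'],2),np.round(s['tcp_rot'],4),np.round(s['contact_force'],2),np.round(s['ft_torque'],3))"
```

```text
time_s: 18.55
eef_pos: [582.1, 160.8, 78.8]
tcp_rot: [-1.571, -0.0, 0.191]
contact_force: [0.8, -4.3, 2.5]
gripper_width: 12.5
[582.08 160.77  78.84] [-1.5713e+00 -3.0000e-04  1.9100e-01] [ 0.83 -4.25  2.55] [-0.826 -0.182 -0.052]
```

```bash
python3 -m pendant '{"translation":[[0,-0.5,0],[0,-1,0],[0,-1.3,0],[0,-1.3,0],[0,-1.3,0],[0,-1.3,0]],"turn":[0,0,0,0,0,0]}'
python3 -c "
from h import *
s=r.get_state();print(np.round(s['eef_pos'],2),np.round(s['tcp_rot'],4),np.round(s['contact_force'],2),np.round(s['ft_torque'],3))"
```

```text
time_s: 19.15
eef_pos: [582.0, 160.8, 79.2]
tcp_rot: [-1.571, -0.0, 0.191]
contact_force: [2.6, -4.0, -3.2]
gripper_width: 12.0
[581.98 160.83  79.16] [-1.5713e+00 -5.0000e-04  1.9110e-01] [ 2.62 -3.96 -3.2 ] [-0.768 -0.586 -0.001]
```

```bash
python3 -m pendant '{"translation":[[0,0.8,0],[0,0.8,0],[0,0.8,0],[0,0.8,0],[0,0.8,0],[0,0.8,0],[0,0.8,0]],"turn":[0,0,0,0,0,0,0]}' 0.5 20
python3 -m pendant '{"translation":[[0,-5,0],[0,-15,0],[0,-35,0],[0,-60,0],[0,-90,0],[0,-110,0],[0,-110,-20],[0,-110,-50],[0,-110,-80],[0,-110,-80],[0,-110,-80],[0,-110,-80],[0,-110,-80]],"turn":[0,0,0,0,0,0,0,0,0,0,0,0,0]}'
python3 - <<'E'
from h import *
s=r.get_state();print(s['time_s'],np.round(s['eef_pos'],2),np.round(s['contact_force'],2),s['gripper_width'])
for n in ['wrist','top','scene']:
    cv2.imwrite(f'pics/p_{n}.png',r.snapshot(n)[:,:,::-1])
E
```

```text
time_s: 19.85
eef_pos: [581.9, 161.2, 79.5]
tcp_rot: [-1.571, -0.0, 0.191]
contact_force: [-0.1, 0.4, 0.6]
gripper_width: 42.5
time_s: 21.15
eef_pos: [596.9, 83.5, 189.6]
tcp_rot: [-1.571, -0.0, 0.192]
contact_force: [0.1, -0.2, -0.0]
gripper_width: 43.0
21.15 [596.89  83.53 189.56] [ 0.1  -0.2  -0.02] 43.02817341667446
```

View pics/p_wrist.png

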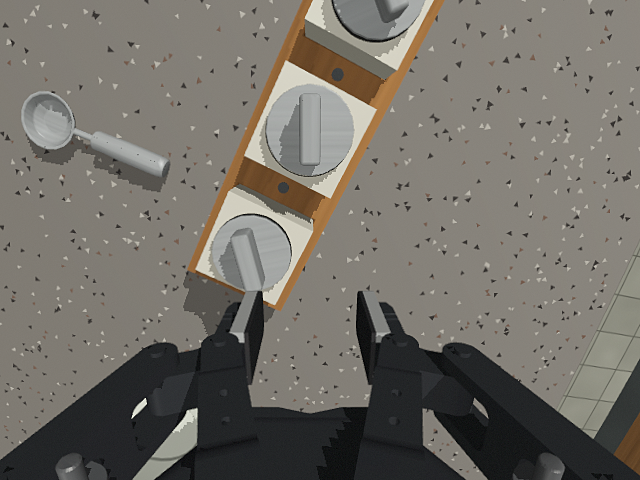

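View pics/p_top.png

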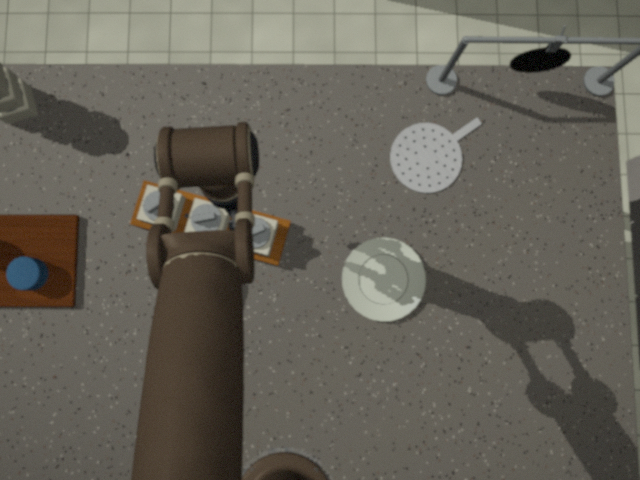

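View pics/p_scene.png

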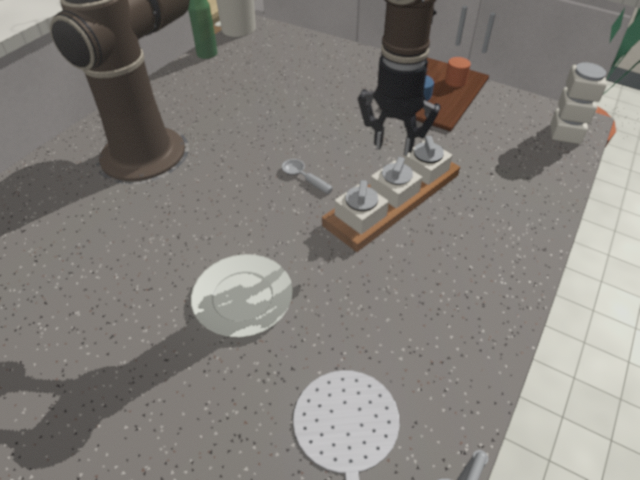

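The wrist view shows the lid flat on the middle pot, its bar upright at (310,130) and still turned. The plate (384,279), diffuser (426,157) and spoon (305,177 in scene) have not moved, and the gripper is clear.

```bash
python3 -c "
from plant import r
print(r.close_job(), r.get_state()['time_s'])"
```

```text
the job is handed in; nothing more can be done
the job is handed in; nothing more can be done
```

The lid is on the open pot and caught, and I handed the job in at about 21 s.

- **Fitting and twist:** I took the lid off the plate by its bar and lowered it through the slots with no noticeable contact force. I pressed it to about 17 mm below the mouth point with about 8 to 9 N, then twisted it 0.87 rad clockwise.
- **Catch:** When let up, it rose to about 13.5 mm below the mouth point, where the catch should hold it. A gentle upward pull of about 3 N did not lift it. I did not try turning it back.
- **Release:** I opened the fingers and backed off, and the wrist force then read about zero. In the wrist view the lid stays flat and turned.
- **Other things:** In the top and scene pictures the plate and diffuser sit where they did at the start, and the teaspoon does in the scene picture.
- **Forces:** Sideways forces while pressing and twisting read about 3 to 4 N, up to about 5 N as it was let up. Total readings between moves stayed near 10 N, well under the 40 N limit.

No check failed or disagreed.

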